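Find the worn vibration mount and push its tag

ROBOT

A 7-joint arm with a two-finger parallel gripper is mounted at the origin on the work surface. World frame = base frame: x ahead of the robot, y to its left, z up, the work surface at z = 0. Lengths are in m, angles in rad, forces in N, time in s.
With the tool pointing down it reaches from about 0.35 to 0.9 m from the base axis. Payload 8.1 kg.
Tool frame: the origin (TCP) lies between the finger pads; the fingertips stand ahead of it and the grasp point (between the pads) is the TCP (arm.nose_length is the z of the fingertips in the tool frame, in m); z points along the fingers, y is the line along which they close (so a half turn about z gives the same grasp; the last joint's range is limited). The gripper opens to 92 mm and grips with 3 to 60 N. Pads are 19 mm wide; open, the fingers measure 130 mm over their backs; the gripper's body (75 mm by 190 mm) begins 47 mm behind the grasp point.
Start: joints at [-0.103, 0.434, 0.025, 1.573, -0.012, 1.134, -0.075], TCP at [0.625, -0, 0.246] pointing down, gripper open.
Joint ranges: [-2.62, 2.62], [-0.44, 2.09], [-1.27, 1.32], [0.08, 2.57], [-1.32, 4.46], [0.12, 2], [-2.74, 2.74]. Speed limits (rad/s): [2.22, 2.22, 3.01, 3.01, 3.14, 3.14, 3.14].

INTERFACE

Orientations are given as a rotation vector (axis times angle).
In Python, from cell import sensors, optics, arm gives the robot as it stands.
- The arm moves only by the tool arm_command, never from a script. Its argument "deltas" is one flat list of numbers, 7 for each row, row after row: the turn, a rotation vector about the world's x, y, z as a fraction of full scale, then the shift along the world's x, y, z as a fraction of full scale, then the finger opening in mm, from 0 to 91.8. In form: [wx, wy, wz, dx, dy, dz, fingers, wx, wy, wz, dx, dy, dz, fingers, ...]. A call has 1 to 20 rows; each row is the pose to reach, as a shift and turn from the pose commanded when the call began; what a row does not reach only later rows make up. Full scale, the value 1, is 1 m for a shift and 90 degrees for a turn. A row lasts 1/10 s, in which the tool goes at most 50 mm and 8.59 degrees, less where a joint would pass 70% of its speed; a pose out of reach is approached as far as the arm can. A call with a number of a shift or a turn outside -1 to 1 is refused whole. A call with a gripper value outside its range is refused whole. The fingers move at their own pace and stop on an object; "force" is the grip in N (left out, the last holds). Time passes only in rows, so rows that repeat a pose let the fingers close. It gives the time, the measured TCP pose, the force, the opening and the grip force at its end, in the units of the state.
- sensors.observe(): the state, without advancing time (a new reading comes with each control period).
- optics.get_image(name): name is "scene" or "side" or "wrist"; returns the picture (400x640x3 uint8, blue, green, red); there is no depth.
- optics.calibration(name): a dict with "camera_matrix" (3x3 intrinsics, pixels), "rvec" (rotation vector, rad) and "tvec" (3), from world to camera coordinates, as OpenCV has them. Camera axes: x right, y down, z forward; pixel columns grow to the right and rows downward; lengths in m; the calibration is good to about 2 mm. A picture is of the moment at which its call begins: read the wrist's pose just before it. calibration takes no time and is no camera call; for the wrist camera it gives the pose at the moment of the call.
- arm.sign_off(): hands the job in; it is judged then, once.
The state is a dict: "clock": time; "joints": joint angles; "dq": joint speeds; "joint_efforts": joint torques, N m; "position": TCP position; "ee_rot": TCP orientation; "force": force on the tool from outside, world axes, zero at the start; "ft_torque": the same for the moment, N m; "width": opening from 0.0 (shut) to 1.0 (fully open); "gripper_force": force on a finger pad.
Only numpy, scipy, OpenCV 4.12 (cv2) and the standard library are available. Lean on these libraries where they do the work, as an engineer would, in place of code of your own. Each camera call takes 0.05 s, during which the arm holds its last target. There are 200 camera calls.

TASK

One of the three spring vibration mounts on the bench has gone soft. Press all three black rubber pads with the fingertips, each at least halfway down, to find the softest; only after that push the metal tag on the softest mount fully down, leaving the other two tags up. Pick nothing up, and leave the tools and odds and ends around where they are.

Things in the scene. Friction and masses are not known exactly. Their poses are not given: they have to be found in the camera images.
- mount_right: one of three identical-looking vibration mounts fixed to the bench in a row across it, the one to the robot's right (-y): dark steel base plate 130 x 70 x 10 mm; origin at the centre of its underside, x along the 130 mm side, z up. On it, at x = +38 mm, a round sprung black rubber pad; at x = -40 mm, a wooden block (34 x 40 mm, top 32 mm above the bench) with an aluminium push tag
- pad_right_top (a point): centre of the flat top of mount_right's black rubber pad, a disc 56 mm across and 14 mm thick, top 60 mm above the bench when free, 48 mm when pressed onto its stop; moves with the pad and springs back. Halfway down (6 mm) the three pads take roughly 2, 6 and 10 N, in unknown order; on the stop 3 to 17 N, then rigid
- pad_right (a joint): how far mount_right's pad is down, m: 0 free, 0.012 on its stop. A healthy pad rests at less than 0.0002, the soft one sags under its own weight to about 0.0007, too little to see
- ring_right (a joint): aluminium drag ring (47 mm across, 7 mm high) close under mount_right's pad: pushed down by the pad after its first 1 mm of travel and left at the deepest point, so it reads the deepest press less about 1 mm, m: 0 at the start (not yet pressed), at most 0.011. It drags with less than 1 N
- tag_right_top (a point): centre of the flat top of mount_right's aluminium tag, a cap 24 x 30 mm (x, y of the mount) and 6 mm thick on a flat stem, top 54 mm above the bench when up, 40 mm when fully down; moves with the tag
- tag_right (a joint): how far mount_right's tag is pushed down, m: 0 up, 0.014 fully down on its stop; slides with about 3 N and stays where it is left; negative if pulled up
- mount_middle: one of three identical-looking vibration mounts fixed to the bench in a row across it, the one in the middle: dark steel base plate 130 x 70 x 10 mm; origin at the centre of its underside, x along the 130 mm side, z up. On it, at x = +38 mm, a round sprung black rubber pad; at x = -40 mm, a wooden block (34 x 40 mm, top 32 mm above the bench) with an aluminium push tag
- pad_middle_top (a point): centre of the flat top of mount_middle's black rubber pad, a disc 56 mm across and 14 mm thick, top 60 mm above the bench when free, 48 mm when pressed onto its stop; moves with the pad and springs back. Halfway down (6 mm) the three pads take roughly 2, 6 and 10 N, in unknown order; on the stop 3 to 17 N, then rigid
- pad_middle (a joint): how far mount_middle's pad is down, m: 0 free, 0.012 on its stop. A healthy pad rests at less than 0.0002, the soft one sags under its own weight to about 0.0007, too little to see
- ring_middle (a joint): aluminium drag ring (47 mm across, 7 mm high) close under mount_middle's pad: pushed down by the pad after its first 1 mm of travel and left at the deepest point, so it reads the deepest press less about 1 mm, m: 0 at the start (not yet pressed), at most 0.011. It drags with less than 1 N
- tag_middle_top (a point): centre of the flat top of mount_middle's aluminium tag, a cap 24 x 30 mm (x, y of the mount) and 6 mm thick on a flat stem, top 54 mm above the bench when up, 40 mm when fully down; moves with the tag
- tag_middle (a joint): how far mount_middle's tag is pushed down, m: 0 up, 0.014 fully down on its stop; slides with about 3 N and stays where it is left; negative if pulled up
- mount_left: one of three identical-looking vibration mounts fixed to the bench in a row across it, the one to the robot's left (+y): dark steel base plate 130 x 70 x 10 mm; origin at the centre of its underside, x along the 130 mm side, z up. On it, at x = +38 mm, a round sprung black rubber pad; at x = -40 mm, a wooden block (34 x 40 mm, top 32 mm above the bench) with an aluminium push tag
- pad_left_top (a point): centre of the flat top of mount_left's black rubber pad, a disc 56 mm across and 14 mm thick, top 60 mm above the bench when free, 48 mm when pressed onto its stop; moves with the pad and springs back. Halfway down (6 mm) the three pads take roughly 2, 6 and 10 N, in unknown order; on the stop 3 to 17 N, then rigid
- pad_left (a joint): how far mount_left's pad is down, m: 0 free, 0.012 on its stop. A healthy pad rests at less than 0.0002, the soft one sags under its own weight to about 0.0007, too little to see
- ring_left (a joint): aluminium drag ring (47 mm across, 7 mm high) close under mount_left's pad: pushed down by the pad after its first 1 mm of travel and left at the deepest point, so it reads the deepest press less about 1 mm, m: 0 at the start (not yet pressed), at most 0.011. It drags with less than 1 N
- tag_left_top (a point): centre of the flat top of mount_left's aluminium tag, a cap 24 x 30 mm (x, y of the mount) and 6 mm thick on a flat stem, top 54 mm above the bench when up, 40 mm when fully down; moves with the tag
- tag_left (a joint): how far mount_left's tag is pushed down, m: 0 up, 0.014 fully down on its stop; slides with about 3 N and stays where it is left; negative if pulled up
- bolt: loose steel bolt standing on its head, 30 mm across, 55 mm tall, between two mounts; origin at its underside, a bystander
- socket: loose steel wrench socket, 26 mm across, 38 mm tall, standing between two mounts; origin at its underside, a bystander
- plane: loose block plane 160 x 50 mm, 45 mm high, on the robot's side of the mounts, to its left; origin at its underside, a bystander
- tumbler: loose steel cup, 72 mm across, 85 mm tall, beyond the mounts; origin at its underside, a bystander
- tape: loose black tape measure 68 x 34 x 62 mm, beyond the mounts; origin at its underside, a bystander
- driver: loose screwdriver lying on the robot's side of the mounts, to its right; origin at its underside or centre line, a bystander

How it is judged:
On the way, in this order (a step that is already met when the one before it is completed fails the run):
1. all three pads have been pressed (drag rings down over 3.5 mm), all tags still up (value of joint each of ring_right, ring_middle, ring_left above 0.0035 m and value of joint each of tag_right, tag_middle, tag_left below 0.004 m), for 0.1 s.
2. the tag of the softest mount is pushed fully down (more than 11 of its 14 mm) (((value of joint tag_right above 0.011 m and value of joint pad_right above 0.0003 m and value of joint each of tag_middle, tag_left below 0.004 m) or (value of joint tag_middle above 0.011 m and value of joint pad_middle above 0.0003 m and value of joint each of tag_right, tag_left below 0.004 m) or (value of joint tag_left above 0.011 m and value of joint pad_left above 0.0003 m and value of joint each of tag_right, tag_middle below 0.004 m))), for 0.2 s.
At the end, for the whole second after the job is handed in: The softest mount's tag is down by more than 11 mm of its 14 mm, the other two tags are down by less than 4 mm, all three drag rings are down by more than 3.5 mm, and every loose thing is at rest within 30 mm of where it stood (((value of joint tag_right above 0.011 m and value of joint pad_right above 0.0003 m and value of joint each of tag_middle, tag_left below 0.004 m) or (value of joint tag_middle above 0.011 m and value of joint pad_middle above 0.0003 m and value of joint each of tag_right, tag_left below 0.004 m) or (value of joint tag_left above 0.011 m and value of joint pad_left above 0.0003 m and value of joint each of tag_right, tag_middle below 0.004 m)) and value of joint each of ring_right, ring_middle, ring_left above 0.0035 m and distance of each of bolt, socket, plane, tumbler, tape, driver from where it was at the start of the episode below 0.03 m and linear speed of each of bolt, socket, plane, tumbler, tape, driver below 0.03 m/s); the robot touches nothing.
It fails at once if the tag of a mount that is not the softest is pushed down by more than 5 mm ((value of joint tag_right above 0.005 m and value of joint pad_right below 0.0003 m) or (value of joint tag_middle above 0.005 m and value of joint pad_middle below 0.0003 m) or (value of joint tag_left above 0.005 m and value of joint pad_left below 0.0003 m)).
It fails at once if a tag is pulled up by more than 4 mm (value of joint any of tag_right, tag_middle, tag_left below -0.004 m).
It fails at once if a loose thing is lifted, knocked over or pushed more than 30 mm from its place (distance of any of bolt, socket, plane, tumbler, tape, driver from where it was at the start of the episode above 0.03 m or angle between any of bolt, socket, tumbler, tape's own z axis and vertical above 0.6 rad).
It also fails if it takes over 48 s, if anything falls off the work surface, if the arm or the gripper's body presses on something with over 40 N, if the wrist force passes 120 N, or if a joint passes its speed limit or range.

## Working session

There is one attempt and no reset: what is moved stays moved. The work goes in short steps, Python scripts to look and compute and a tool call to move; the robot and the scene stay as the last step left them, time stands still between calls to the robot, and variables do not carry over. Pictures are saved under pics/ and viewed, at most 10 in all, crops included, and the job is handed in when it is done.

Besides the shell and the picture viewer there is one more tool, called after "Emit:" by a JSON object that holds its "op" and its "data". arm_command: Moves the arm, as the interface text tells. Its arguments: {"type":"object","properties":{"deltas":{"type":"array","items":{"type":"number"}},"force":{"type":"number"}},"required":["deltas"]}

```bash
mkdir -p pics; python3 - <<'E'
from cell import sensors, optics, arm
import cv2
print(sensors.observe(), arm.nose_length)
for n in("scene","side","wrist"):
    c=optics.calibration(n); print(n,c)
    cv2.imwrite(f"pics/{n}0.png",optics.get_image(n))
E
```

```text
{'clock': 0.0, 'joints': array([-0.10261329,  0.43523027,  0.02499618,  1.57411614, -0.01158461,
        1.13401929, -0.07511399]), 'dq': array([ 0.00064165, -0.00060262, -0.00119734, -0.00068018, -0.00018108,
        0.00064419, -0.00173016]), 'joint_efforts': array([ 3.89017032e-04, -6.67853522e+01,  9.84863900e-01, -3.14464223e+01,
       -6.05165795e-02,  4.27553023e-02,  1.12382318e-04]), 'position': array([ 6.24500443e-01, -6.61784574e-05,  2.44933344e-01]), 'ee_rot': array([-2.22081145e+00, -2.22062215e+00,  1.98779565e-03]), 'force': array([-0.38740902, -0.0226012 ,  0.32718588]), 'ft_torque': array([ 0.05961534, -0.02257996,  0.03210631]), 'gripper_force': 0.0, 'width': 1.0010387991730345} 0.019
scene {'camera_matrix': array([[440.62957453,   0.        , 323.37830328],
       [  0.        , 440.62957453, 195.26976722],
       [  0.        ,   0.        ,   1.        ]]), 'rvec': array([ 1.84109822,  1.64394183, -0.71153033]), 'tvec': array([-0.05627823, -0.32237075,  1.33713192])}
side {'camera_matrix': array([[430.02377192,   0.        , 322.53360897],
       [  0.        , 430.02377192, 197.51748411],
       [  0.        ,   0.        ,   1.        ]]), 'rvec': array([ 2.23657824, -0.2521003 ,  0.09522035]), 'tvec': array([-0.50641941,  0.14610414,  0.8637001 ])}
wrist {'camera_matrix': array([[337.76869623,   0.        , 317.33359653],
       [  0.        , 337.76869623, 197.41200268],
       [  0.        ,   0.        ,   1.        ]]), 'rvec': array([-2.88086643e+00, -5.19494195e-05,  8.10557944e-04]), 'tvec': array([-0.62486685, -0.03084026,  0.38846857])}
```

View pics/scene0.png

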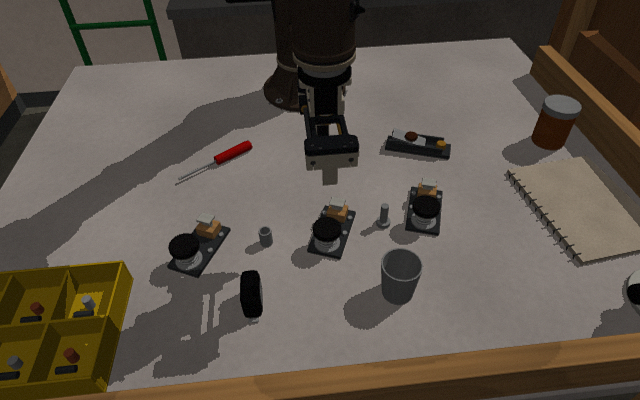

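View pics/wrist0.png

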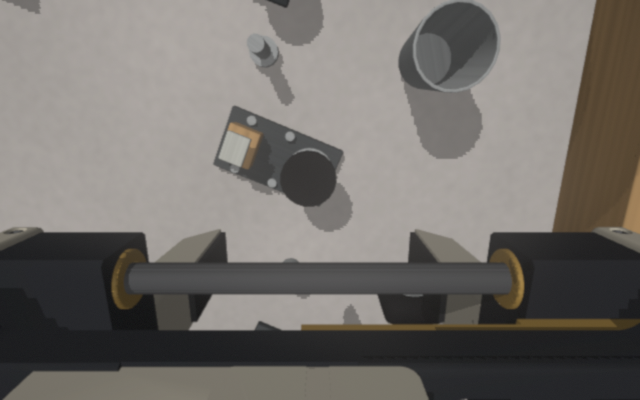

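View pics/side0.png

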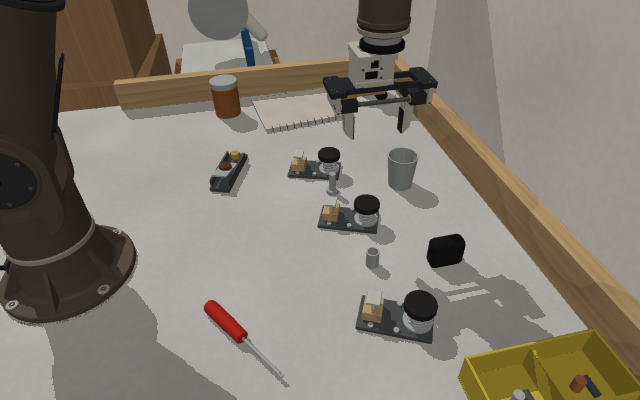

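The scene view shows three mounts, with pads near (185,245), (327,230) and (426,206). The socket is at (265,236), the bolt at (384,215) and the tumbler at (400,277). The wrist sees the middle mount with its pad at (308,178) and tag at (236,148). I'll enlarge crops of the scene and side views.

```bash
python3 - <<'E'
import cv2
a=cv2.imread("pics/scene0.png")[170:280,160:450]; b=cv2.imread("pics/side0.png")[140:345,270:450]
cv2.imwrite("pics/sc.png",cv2.resize(cv2.convertScaleAbs(a[:105,:266],alpha=1.5),None,fx=3,fy=3,interpolation=cv2.INTER_CUBIC))
cv2.imwrite("pics/sc2.png",cv2.resize(cv2.convertScaleAbs(b,alpha=1.5),None,fx=2.9,fy=2.9,interpolation=cv2.INTER_CUBIC))
a=cv2.imread("pics/scene0.png")[170:270,160:450]
cv2.imwrite("pics/sc.png",cv2.resize(cv2.convertScaleAbs(a,alpha=1.6),(800,276),interpolation=cv2.INTER_CUBIC))
E
```

```text
(no output)
```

View pics/sc.png

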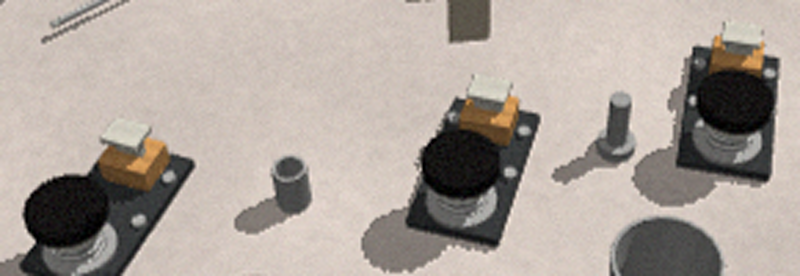

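View pics/sc2.png

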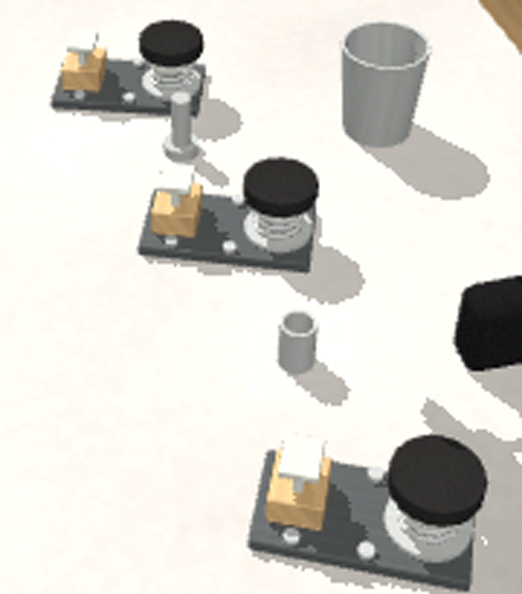

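The crops show the pads clearly. Scene-crop pad centres are (66,211), (460,163) and (735,101), with tags at (126,136), (490,93) and (742,37). Side-crop pads are at (437,479), (281,187) and (171,45).

```bash
cat > h.py <<'E'
import numpy as np, cv2
from cell import optics
def ray(n,uv,z,c=None):
    c=c or optics.calibration(n); R=cv2.Rodrigues(c["rvec"])[0]; o=-R.T@c["tvec"]
    d=R.T@np.linalg.inv(c["camera_matrix"])@[*uv,1]
    return (o+d*(z-o[2])/d[2])[:2]
E
python3 - <<'E'
from h import *
np.set_printoptions(precision=4,suppress=True)
f=lambda p:(160+p[0]/2.759,170+p[1]/2.76); g=lambda p:(270+p[0]/2.9,140+p[1]/2.9)
for n,p,t,s in(("R",(66,211),(126,136),(437,479)),("M",(460,163),(490,93),(281,187)),("L",(735,101),(742,37),(171,45))):
    P,T,S=ray("scene",f(p),.053),ray("scene",f(t),.054),ray("side",g(s),.053)
    print(n,P,S,T,"dist",np.linalg.norm(P-T),np.degrees(np.arctan2(*(P-T)[::-1])))
c=optics.calibration("wrist")
for p,z in((308,178),.057),((235,149),.054),((262,48),.05),((455,45),.085): print("wrist",ray("wrist",p,z,c))
for n,p,z in(("bolt",(619,98),.055),("socket",(290,165),.038),("tumb",(666,250),.085)):print(n,ray("scene",f(p),z))
E
```

```text
R [ 0.625  -0.2751] [ 0.627  -0.2752] [ 0.5598 -0.2395] dist 0.07429890362256662 -28.636694721973146
M [ 0.6143 -0.0007] [ 0.6166 -0.0026] [0.5488 0.0292] dist 0.07195832359834142 -24.5438076514762
L [0.5784 0.2084] [0.5805 0.203 ] [0.5123 0.2321] dist 0.07032702424738536 -19.758710564494265
wrist [0.6158 0.0031]
wrist [0.545  0.0312]
wrist [0.5745 0.1226]
wrist [0.7372 0.1194]
bolt [0.5668 0.1234]
socket [ 0.5881 -0.1224]
tumb [0.7301 0.1173]
```

Emit:
{"op": "arm_command", "data": {"deltas": [0,0,0,-0.009,0,-0.04,0,0,0,0,-0.009,0,-0.08,0,0,0,0,-0.009,0,-0.12,0,0,0,0,-0.009,0,-0.14,0,0,0,0,-0.009,0,-0.15,0,0,0,0,-0.009,0,-0.15,0,0,0,0,-0.009,0,-0.15,0,0,0,0,-0.009,0,-0.15,0,0,0,0,-0.009,0,-0.15,0,0,0,0,-0.009,0,-0.15,0], "force": 20}}

```text
clock: 1.15
position: [0.6165, 0.0, 0.0966]
ee_rot: [2.221, 2.221, 0.002]
force: [-0.2, -0.1, -0.0]
width: 0.176
gripper_force: 0.0
```

Emit:
{"op": "arm_command", "data": {"deltas": [0,0,0,0,0,0,0,0,0,0,0,0,0,0,0,0,0,0,0,-0.005,0,0,0,0,0,0,-0.01,0,0,0,0,0,0,-0.014,0,0,0,0,0,0,-0.017,0,0,0,0,0,0,-0.02,0,0,0,0,0,0,-0.022,0,0,0,0,0,0,-0.024,0,0,0,0,0,0,-0.026,0,0,0,0,0,0,-0.026,0,0,0,0,0,0,-0.026,0,0,0,0,0,0,-0.026,0]}}

```text
clock: 2.45
position: [0.6161, -0.0, 0.0699]
ee_rot: [2.221, 2.221, 0.0]
force: [-2.6, -0.0, 3.2]
width: 0.007
gripper_force: 1.3
```

Emit:
{"op": "arm_command", "data": {"deltas": [0,0,0,0,0,0.03,0,0,0,0,0,0,0.05,0,0,0,0,0.002,-0.05,0.05,0,0,0,0,0.004,-0.1,0.05,0,0,0,0,0.006,-0.15,0.05,0,0,0,0,0.008,-0.2,0.05,0,0,0,0,0.01,-0.25,0.05,0,0,0,0,0.01,-0.275,0.05,0,0,0,0,0.01,-0.275,0.05,0,0,0,0,0.01,-0.275,0.04,0,0,0,0,0.01,-0.275,0.025,0,0,0,0,0.01,-0.275,0.012,0,0,0,0,0.01,-0.275,0.009,0,0,0,0,0.01,-0.275,0.006,0,0,0,0,0.01,-0.275,0.003,0,0,0,0,0.01,-0.275,0,0,0,0,0,0.01,-0.275,0,0,0,0,0,0.01,-0.275,0,0,0,0,0,0.01,-0.275,0,0]}}

```text
clock: 4.35
position: [0.626, -0.2737, 0.0705]
ee_rot: [-2.22, -2.222, -0.001]
force: [-3.5, 4.4, 8.3]
width: 0.002
gripper_force: 4.1
```

Emit:
{"op": "arm_command", "data": {"deltas": [0,0,0,0,0,0.03,0,0,0,0,0,0,0.05,0,0,0,0,-0.005,0.049,0.05,0,0,0,0,-0.01,0.098,0.05,0,0,0,0,-0.015,0.147,0.05,0,0,0,0,-0.02,0.196,0.05,0,0,0,0,-0.025,0.245,0.05,0,0,0,0,-0.03,0.294,0.05,0,0,0,0,-0.035,0.343,0.05,0,0,0,0,-0.04,0.392,0.05,0,0,0,0,-0.045,0.44,0.05,0,0,0,0,-0.046,0.481,0.05,0,0,0,0,-0.046,0.481,0.05,0,0,0,0,-0.046,0.481,0.04,0,0,0,0,-0.046,0.481,0.025,0,0,0,0,-0.046,0.481,0.012,0,0,0,0,-0.046,0.481,0.008,0,0,0,0,-0.046,0.481,0.004,0,0,0,0,-0.046,0.481,0,0,0,0,0,-0.046,0.481,0,0]}}

```text
clock: 6.35
position: [0.5799, 0.2037, 0.0701]
ee_rot: [2.223, 2.219, -0.003]
force: [-4.8, -4.7, 14.9]
width: 0.005
gripper_force: 6.6
```

Emit:
{"op": "arm_command", "data": {"deltas": [0,0,0,0,0,0,0,0,0,0,0,0,0,0]}}

```text
clock: 6.55
position: [0.5799, 0.2037, 0.0706]
ee_rot: [2.223, 2.218, -0.003]
force: [-6.1, -4.9, 12.6]
width: 0.001
gripper_force: 6.4
```

The middle mount is clearly softest: about 3 N, against 8 N on the right and 13 N on the left. I'll press its tag next.

Emit:
{"op": "arm_command", "data": {"deltas": [0,0,0,0,0,0.03,0,0,0,0,0,0,0.05,0,0,0,0,-0.01,-0.045,0.05,0,0,0,0,-0.02,-0.09,0.05,0,0,0,0,-0.03,-0.135,0.05,0,0,0,0,-0.034,-0.175,0.05,0,0,0,0,-0.034,-0.175,0.05,0,0,0,0,-0.034,-0.175,0.035,0,0,0,0,-0.034,-0.175,0.02,0,0,0,0,-0.034,-0.175,0.008,0,0,0,0,-0.034,-0.175,0.004,0,0,0,0,-0.034,-0.175,0.0,0,0,0,0,-0.034,-0.175,-0.004,0,0,0,0,-0.034,-0.175,-0.008,0,0,0,0,-0.034,-0.175,-0.011,0,0,0,0,-0.034,-0.175,-0.012,0,0,0,0,-0.034,-0.175,-0.012,0,0,0,0,-0.034,-0.175,-0.012,0]}}

```text
clock: 8.35
position: [0.5462, 0.031, 0.0591]
ee_rot: [2.221, 2.221, 0.001]
force: [-5.8, -0.3, 19.5]
width: 0.001
gripper_force: 9.9
```

```bash
python3 - <<'E'
from cell import optics
import cv2
cv2.imwrite("pics/side1.png",cv2.resize(optics.get_image("side")[120:350,270:460],None,fx=2.6,fy=2.6,interpolation=cv2.INTER_CUBIC))
E
```

```text
(no output)
```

View pics/side1.png

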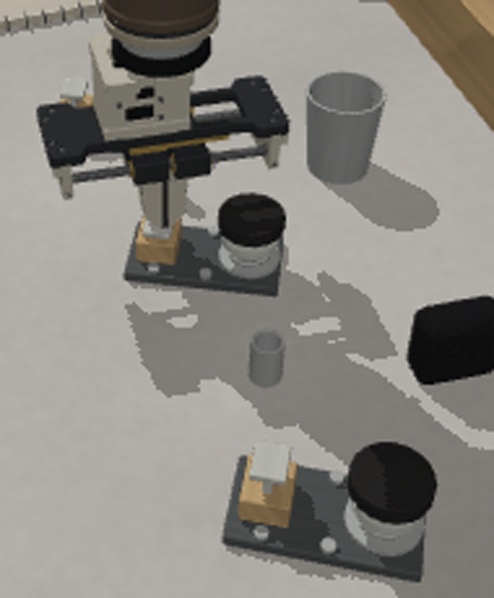

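The crop shows the fingertips at (160,225), pressing the middle tag onto its stop (19.5 N, tip at 40 mm). The socket, tumbler and right mount look untouched. I'll retreat straight up, then check the result.

Emit:
{"op": "arm_command", "data": {"deltas": [0,0,0,0,0,0.02,0,0,0,0,0,0,0.06,0,0,0,0,0,0,0.11,0,0,0,0,0,0,0.15,0,0,0,0,0,0,0.2,0,0,0,0,0,0,0.2,0,0,0,0,0,0,0.2,0]}}

```text
clock: 9.1
position: [0.547, 0.0312, 0.259]
ee_rot: [2.22, 2.22, 0.005]
force: [-0.6, 0.9, -0.5]
width: 0.004
gripper_force: 0.0
```

```bash
python3 - <<'E'
from cell import optics
import cv2
cv2.imwrite("pics/side2.png",cv2.resize(cv2.convertScaleAbs(optics.get_image("side")[135:350,200:460],alpha=1.1),None,fx=2.7,fy=2.7,interpolation=cv2.INTER_CUBIC))
E
```

```text
(no output)
```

View pics/side2.png

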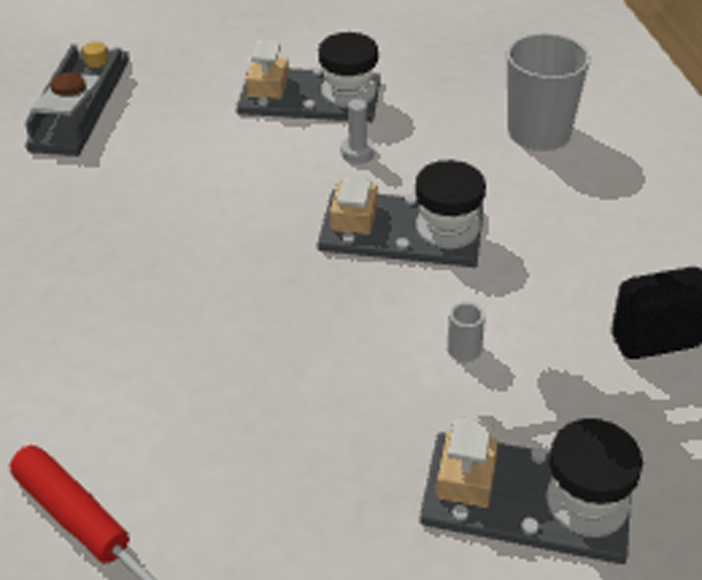

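The middle tag at (353,192) is down, and the left (266,52) and right (468,440) tags are still up. All the loose things visible in this crop are standing in place, and the robot is clear.

```bash
python3 -c "
from cell import arm
print(arm.sign_off())"
```

```text
the job is handed in; nothing more can be done
None
```

I pressed all three pads about 9 mm down and found the middle mount softest (about 3 N, against 8 N right and 13 N left); its tag is fully down, the other two are up, and the job is handed in with no verdict shown.

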